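Zero the board-thickness gauge under its magnifier

TASK

The bench magnifier is in the way over the dial of the board-thickness gauge. Swing its lens aside by the wooden handle, clear of the dial, turn the gauge's knob until the tip of its pointer stands on the broad zero mark, then swing the lens back so that it is centred over the dial for reading. Do not shift the pot, the mug or the iron weight that stand about it.

Things in the scene. Friction and masses are not known exactly. Their poses are not given: they have to be found in the camera images.
- gauge: Fixed thickness gauge: grey square housing 144 x 144 mm, top face with a round white dial (diameter 134 mm) 42 mm above the bench. Origin: centre of the underside, below the dial's centre; z up; -x points from the dial's centre to the broad zero mark. Steel anvil and jaw (low, up to 36 mm high) project 102 mm from the centre on the -x side.
- dial_center (a point): Centre of the dial, on its face, on the knob's vertical axis.
- zero_mark (a point): The broad dark zero mark on the dial (radial bar 22 x 5 mm; all the other marks are thin): point on its centre line, 60 mm from the dial's centre.
- knob_grip (a point): Knob on the dial's centre: upright bar grip 58 mm long, 14 mm thick, its sides rising from 12 to 48 mm above the dial's face, over a disc of 48 mm diameter. This point is on the axis, 34 mm above the face (14 mm below the bar's top). Its x axis lies along the bar's length; -x is the pointer's side.
- pointer_tip (a point): Tip of the thin dark pointer (only one side of the knob has one), 60 mm from the axis, in line with the bar grip's length. It turns with the knob.
- knob (a joint): Angle of the pointer from the zero mark, counter-clockwise seen from above; 0 (or a full turn, 6.283) reads zero. Turns stiffly (0.06 N m) either way and stays.
- magnifier: Fixed stand of the magnifier: round foot of 84 mm diameter, post of 16 mm diameter, 155 mm high; behind the gauge. Origin: centre of the underside.
- swing_axis (a point): Point on the post's axis at the height of the swing arm (155 mm); the arm turns about the vertical through it. The cap on the hinge is 28 mm wide and reaches 23 mm above this point.
- lens_center (a point): Centre of the round lens (frame 113 mm across, 12 mm thick), 180 mm from the post's axis at the end of the horizontal arm, about 160 mm above the bench.
- swing_handle (a point): Upright round wooden handle on the arm, 22 mm diameter, 100 mm from the post's axis towards the lens; the handle reaches from 8 to 63 mm above swing_axis (163 to 218 mm above the bench); this point is on its axis 40 mm above swing_axis.
- swing (a joint): Angle of the swing arm about the post, counter-clockwise seen from above, -2.2 to 2.2; at 0 the lens points to the stand's -x (roughly over the gauge). Stiff (0.25 N m): it stays where it is left.
- glue_pot: Open stoneware pot, diameter 72 mm, 65 mm high; stands loose near the gauge. Origin: centre of the underside.
- coffee_mug: Mug, 85 mm diameter, 96 mm high, 117 mm across with its handle; stands loose near the gauge. Origin: centre of the underside's bounding box; handle towards -y.
- iron_weight: Cloth-covered iron block 60 x 90 x 36 mm, loose near the gauge. Origin: centre of the underside.

How it is judged:
By the outcome, as a careful person would: the job done as asked, in the order asked, and still so for the second after the job is handed in, with the robot touching nothing.
It also fails if it takes over 72 s, if anything falls off the work surface, if the arm or the gripper's body presses on something with over 40 N, if the wrist force passes 120 N, or if a joint passes its speed limit or range.

ROBOT

A 6-joint arm with a two-finger parallel gripper is mounted at the origin on a cart in front of the work surface, level with it; the furniture and walls round the work are solid. World frame = base frame: x ahead of the robot, y to its left, z up, the work surface at z = 0. Lengths are in mm, angles in rad, forces in N, time in s.
With the tool pointing down it reaches from about 300 to 950 mm from the base axis. Payload 3.1 kg.
Tool frame: the origin (TCP) lies on the centre line of the jaws, within the pads' length; the fingertips stand 19 mm ahead of it and the grasp point (between the pads) is the TCP; x points along the fingers, y is the direction in which the jaws open and shut, and the axes are right-handed (so a half turn about x gives the same grasp; the last joint's range is limited). The gripper opens to 85 mm and grips with 20 to 120 N. Pads are 22 mm wide; open, the fingers measure 114 mm over their backs; the gripper's body (76 mm by 85 mm) begins 54 mm behind the grasp point. The pads swing forward as they close: fully open they stand 13 mm farther back than shut.
Start: joints at [-1.266, 0.308, 1.634, -0, 1.2, -0.07], TCP at [228.778, -581.629, 250.272] pointing down, gripper open.
Joint ranges: [-3.06, 3.06], [-0.79, 1.96], [0.05, 2.63], [-1.19, 4.34], [0.05, 2.64], [-2.94, 2.94]. Speed limits (rad/s): [2.79, 2.79, 3.14, 3.14, 3.14, 3.14].

INTERFACE

Orientations are given as [roll, pitch, yaw] about the fixed x, y, z axes, in that order (R = Rz(yaw) Ry(pitch) Rx(roll)).
In Python, from plant import monitor, viewer, ctrl gives the robot as it stands. The module is installed in compiled form; this text tells all that it offers.
- The arm moves only by the tool apply_moves, never from a script. Its argument "plan" is a list of rows, each a list of 3 entries, a list of its own where there are three numbers: the closure, from 0 (fully open) to 1 (shut), then the shift along the world's x, y, z in cm, then the turn, a rotation vector about the world's x, y, z in rad. In form: [[fingers, [dx, dy, dz], [rx, ry, rz]], ...]. A call has 1 to 8 rows; each row is the pose to reach, as a shift and turn from the pose measured when the call began; what a row does not reach only later rows make up. A row lasts 1/10 s, in which the tool goes at most 50 mm and 8.59 degrees, less where a joint would pass 70% of its speed; a pose out of reach is approached as far as the arm can. A call with a gripper value outside its range is refused whole. The fingers move at their own pace and stop on an object; the grip force is fixed at half the most. Time passes only in rows, so rows that repeat a pose let the fingers close. It gives the time, the measured TCP pose, the force and the opening at its end, in the units of the state.
- monitor.observe(): the state, without advancing time (a new reading comes with each control period).
- viewer.grab_frame(name): name is "side" or "top"; returns (picture, depth): 480x640x3 uint8, blue, green, red; 480x640 float32, mm along the optical axis (not along the pixel's ray), 0 where there is no reading.
- viewer.camera_params(name): a dict with "fx", "fy", "cx", "cy" (pixels), "world_to_cam" (4x4, takes a point from world to camera coordinates). Camera axes: x right, y up, looking along -z (the intrinsics and any distortion apply to the point x, -y, -z); pixel columns grow to the right and rows downward; lengths in mm; the calibration is good to about 2 mm. A picture is of the moment at which its call begins. camera_params takes no time and is no camera call.
- ctrl.close_job(): hands the job in, once; it reports no verdict.
The state is a dict: "t": time; "joints": joint angles; "joint_velocities": joint speeds; "tau": joint torques, N m; "eef_pos": TCP position; "ee_rot": TCP orientation; "force": force on the tool from outside, world axes, zero at the start; "moment": the same for the moment, N m; "finger_gap": finger opening in mm.
Only numpy, scipy, OpenCV 4.12 (cv2) and the standard library are available. Lean on these libraries where they do the work, as an engineer would, in place of code of your own. Each camera call takes 0.05 s, during which the arm holds its last target. There are 200 camera calls.

## Working session

There is one attempt and no reset: what is moved stays moved. The work goes in short steps, Python scripts to look and compute and a tool call to move; the robot and the scene stay as the last step left them, time stands still between calls to the robot, and variables do not carry over. Pictures are saved under pics/ and viewed, about 8 in all and at most 12, crops included, and the job is handed in when it is done.

Besides the shell and the picture viewer there is one more tool, called after ">>>" as name(argument=value, ...), one argument or row to a line, values as JSON. apply_moves: Moves the arm, as the interface text tells. Its arguments: {"type":"object","properties":{"plan":{"type":"array","items":{"type":"array"}}},"required":["plan"]}

```bash
mkdir -p pics
cat > h.py <<'E'
import numpy as np, cv2
from plant import monitor, viewer, ctrl
def grab(n,name=None):
    im,d=viewer.grab_frame(n)
    if name: cv2.imwrite('pics/'+name,im)
    return im,d
def P(n): return viewer.camera_params(n)
def pix2w(n,u,v,d):   # depth along axis
    p=P(n); c=np.array([(u-p['cx'])/p['fx']*d,-(v-p['cy'])/p['fy']*d,-d,1])
    return (np.linalg.inv(p['world_to_cam'])@c)[:3]
def ray(n,u,v,z):
    p=P(n); M=np.linalg.inv(p['world_to_cam']); o=M[:3,3]; q=pix2w(n,u,v,1000.)
    t=(z-o[2])/(q[2]-o[2]); return o+t*(q-o)
def proj(n,w):
    p=P(n); c=p['world_to_cam']@np.append(w,1); return p['fx']*c[0]/-c[2]+p['cx'], -p['fy']*c[1]/-c[2]+p['cy']
def cloud(n,d):
    v,u=np.mgrid[0:480,0:640]; p=P(n)
    c=np.stack([(u-p['cx'])/p['fx']*d,-(v-p['cy'])/p['fy']*d,-d,np.ones_like(d)],-1)
    return (c@np.linalg.inv(p['world_to_cam']).T)[...,:3]
E
python3 - <<'E'
from h import *
for n in('side','top'):
    im,d=grab(n,n+'0.png'); np.save(n+'0.npy',d); p=P(n); print({k:p[k] for k in p if k!='world_to_cam'},np.linalg.inv(p['world_to_cam'])[:3,3].round(), (d>0).mean())
s=monitor.observe();print(s)
E
```

```text
{'fx': 514.0816893252011, 'fy': 514.0816893252011, 'cx': 316.73487503100347, 'cy': 238.94233116315817} [ 260.  507. 1067.] 0.9961751302083334
{'fx': 519.052973852869, 'fy': 519.052973852869, 'cx': 326.77968252635696, 'cy': 238.13507722891163} [ 329.  144. 1076.] 0.9959244791666667
{'t': 0.1, 'joints': array([-1.26570426e+00,  3.08937463e-01,  1.63504043e+00,  2.83411408e-05,
        1.19968209e+00, -6.97216934e-02]), 'joint_velocities': array([-0.00075181, -0.00237236, -0.00221965, -0.00064172, -0.00028722,
        0.0003734 ]), 'tau': array([ 1.73964518e-04, -4.16405010e+01, -2.77644020e+01, -4.49670449e-05,
        4.03352766e-03,  1.50373137e-05]), 'eef_pos': array([ 228.57336938, -580.96157615,  249.15866826]), 'ee_rot': array([-1.65328287,  1.56872884,  1.86311324]), 'force': array([ 0.57511328,  0.80461769, -0.01166972]), 'moment': array([-0.01368995, -0.02020029, -0.03567196]), 'finger_gap': 85.80437686142675}
```

View pics/top0.png

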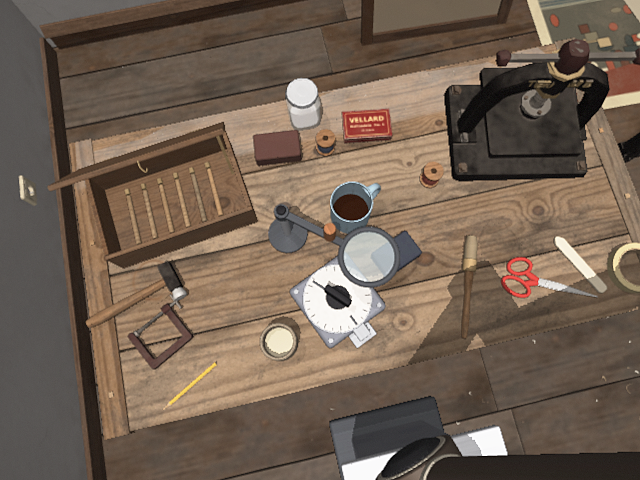

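View pics/side0.png

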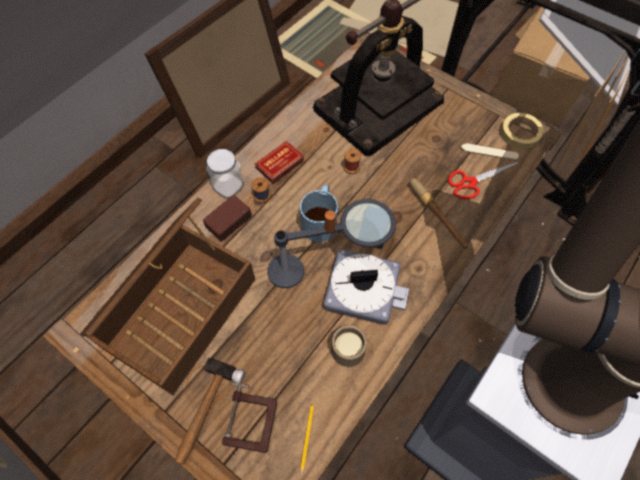

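Run:
```python
from h import *
im=cv2.imread('pics/top0.png'); d=np.load('top0.npy'); C=cloud('top',d); hsv=cv2.cvtColor(im,cv2.COLOR_BGR2HSV)
for nm,u,v,z in [('gaugec',338,298,42),('post',283,210,178),('lens',368,256,166),('handle',330,230,218),('pot',279,342,65),('mug',351,205,96),('weight',405,250,36),('anvil',362,332,30)]:
    print(nm,ray('top',u,v,z).round(), C[v,u].round())
for n,u,v,z in [('post',281,238,178),('lens',368,223,166),('handle',331,215,218),('gauge',364,284,42),('pot',348,345,65)]:
    print('side',n,ray('side',u,v,z).round())
# dial circle: white pixels in top near
w=((hsv[...,1]<40)&(hsv[...,2]>190)).astype(np.uint8); w[:, :285]=0;w[:250]=0;w[345:]=0;w[:,395:]=0
a=cv2.resize(im[180:370,250:440],None,fx=4,fy=4,interpolation=cv2.INTER_CUBIC)
s=cv2.imread('pics/side0.png'); b=cv2.resize(s[190:370,270:430],None,fx=3,fy=3,interpolation=cv2.INTER_CUBIC)
a=cv2.resize(a,(540,540)); b=cv2.resize(b,(480,540)); cv2.imwrite('pics/z0.png',cv2.resize(np.hstack([a,b]),(800,424)))
```

```text
gaugec [460.  92.  42.] [454.  95.  93.]
post [621. 159. 178.] [622. 159. 176.]
lens [506.  28. 166.] [507.  28. 159.]
handle [555.  87. 218.] [555.  87. 218.]
pot [401. 223.  65.] [403. 225.  35.]
mug [627.  27.  96.] [648.  19.  27.]
weight [526. -65.  36.] [526. -66.  34.]
anvil [385.  61.  30.] [385.  61.  32.]
side post [614. 170. 178.]
side lens [501.  32. 166.]
side handle [554.  88. 218.]
side gauge [454.  97.  42.]
side pot [399. 233.  65.]
```

View pics/z0.png

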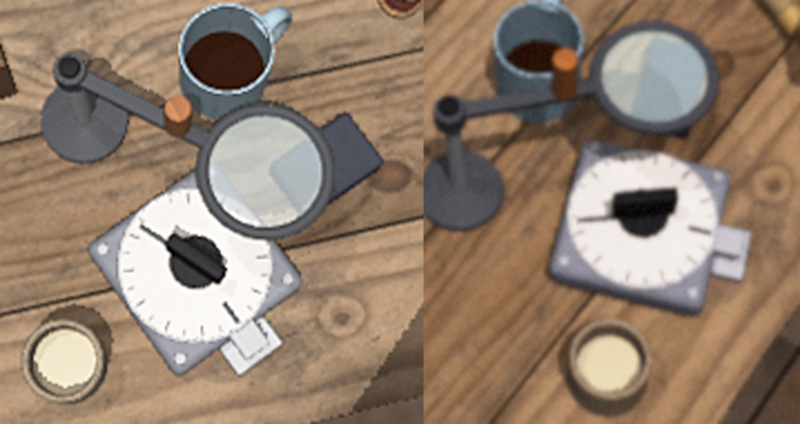

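Run:
```python
from h import *
from scipy.spatial.transform import Rotation as Ro
R=Ro.from_euler('xyz',monitor.observe()['ee_rot']).as_matrix();print(R.round(3), np.degrees(np.arctan2(R[1,1],R[0,1])))
im=cv2.imread('pics/top0.png');hsv=cv2.cvtColor(im,cv2.COLOR_BGR2HSV)
f=lambda x,y:(250+.4486*x,180+.4486*y)
c=ray('top',*f(195,261),42);t=ray('top',*f(140,228),46);z=ray('top',*f(232,312),42)
for q in(t,z): print(q.round(1),np.hypot(*(q-c)[:2]),np.degrees(np.arctan2(*(q-c)[1::-1])))
print(c)
# handle top, bar top and frame by height in both views
for n in('top','side'):
    C=cloud(n,np.load(n+'0.npy')); 
    D=np.hypot(C[...,0]-460,C[...,1]-93)<35; m=D&(abs(C[...,2]-90)<6); q=C[m]
    print(n,'bar',m.sum(),q.mean(0).round(1)); w,v=np.linalg.eigh(np.cov(q[:,:2].T)); print(np.degrees(np.arctan2(v[1,1],v[0,1])))
    m=(C[...,2]>210)&(np.hypot(C[...,0]-555,C[...,1]-87)<25); print('handle',m.sum(),C[m].mean(0).round(1))
    m=(C[...,2]>172)&(np.hypot(C[...,0]-620,C[...,1]-160)<25); print('cap',m.sum(),C[m].mean(0).round(1))
    m=(abs(C[...,2]-162)<12)&(np.hypot(C[...,0]-506,C[...,1]-30)<68); print('lens',m.sum(),C[m].mean(0).round(1), cv2.minEnclosingCircle(C[m][:,:2].astype(np.float32)))
```

```text
[[-0.001  0.366 -0.931]
 [ 0.002 -0.931 -0.366]
 [-1.    -0.002 -0.   ]] -68.52533396702056
[502.  134.2  46. ] 57.39110254041722 46.29116311565536
[410.8  71.3  42. ] 55.84764913226989 -157.40538908971115
[462.35759374  92.72064552  42.        ]
top bar 224 [460.3  94.3  89.5]
-136.77281676648445
handle 126 [556.5  88.4 217.1]
cap 82 [622.2 163.4 177.1]
lens 3063 [505.5  28.9 162.8] ((510.9263000488281, 32.232723236083984), 63.12592697143555)
side bar 180 [460.3  94.9  89.3]
-136.92727734534373
handle 98 [556.7  88.9 216.9]
cap 69 [621.6 164.9 177.1]
lens 2147 [505.3  29.7 162.7] ((509.4538269042969, 32.63494873046875), 62.78706741333008)
```

>>> apply_moves(
  plan=[
    [0,[2,4,2],[0,0,0.06]],
    [0,[4,8,4],[0,0,0.12]],
    [0,[6,12,5],[0,0,0.18]],
    [0,[8,16,5],[0,0,0.24]],
    [0,[10,20,5],[0,0,0.3]],
    [0,[12,24.5,5],[0,0,0.36]],
    [0,[14,29,5],[0,0,0.42]],
    [0,[16,33,5],[0,0,0.48]],
  ],
)

```text
t: 0.9
eef_pos: [388.6, -248.6, 298.8]
ee_rot: [-1.722, 1.568, 2.276]
force: [0.8, -0.1, 0.3]
finger_gap: 85.5
```

>>> apply_moves(
  plan=[
    [0,[2,4,0],[0,0,0]],
    [0,[4,8,0],[0,0,0]],
    [0,[6,12,0],[0,0,0]],
    [0,[8,16,0],[0,0,0]],
    [0,[10,20,0],[0,0,0]],
    [0,[12,24.5,0],[0,0,0]],
    [0,[14,29,0],[0,0,0]],
    [0,[15,31,0],[0,0,0]],
  ],
)

```text
t: 1.7
eef_pos: [539.3, 65.1, 298.3]
ee_rot: [-1.919, 1.567, 2.083]
force: [-0.0, -0.9, -0.1]
finger_gap: 84.9
```

>>> apply_moves(
  plan=[
    [0,[1.7,2.3,0],[0,0,0]],
    [0,[1.7,2.3,-3],[0,0,0]],
    [0,[1.7,2.3,-6],[0,0,0]],
    [0,[1.7,2.3,-8.5],[0,0,0]],
    [0,[1.7,2.3,-10.2],[0,0,0]],
    [0.6,[1.7,2.3,-10.2],[0,0,0]],
    [1,[1.7,2.3,-10.2],[0,0,0]],
    [1,[1.7,2.3,-10.2],[0,0,0]],
  ],
)

```text
t: 2.5
eef_pos: [557.2, 88.1, 197.6]
ee_rot: [-2.517, 1.567, 1.484]
force: [0.5, -0.0, 0.2]
finger_gap: 43.7
```

>>> apply_moves(
  plan=[
    [1,[0,0,0],[0,0,0]],
    [1,[0,0,0],[0,0,0]],
    [1,[0,0,0],[0,0,0]],
    [1,[0,0,0],[0,0,0]],
  ],
)

```text
t: 2.9
eef_pos: [558.3, 88.2, 199.5]
ee_rot: [-3.121, 1.566, 0.881]
force: [-0.8, 0.2, 5.8]
finger_gap: 20.7
```

>>> apply_moves(
  plan=[
    [1,[0.83,-0.64,0],[0,0,0.105]],
    [1,[1.72,-1.19,0],[0,0,0.21]],
    [1,[2.66,-1.64,0],[0,0,0.314]],
    [1,[3.65,-1.99,0],[0,0,0.42]],
    [1,[4.67,-2.23,0],[0,0,0.524]],
    [1,[5.71,-2.37,0],[0,0,0.628]],
    [1,[6.75,-2.4,0],[0,0,0.733]],
    [1,[7.8,-2.31,0],[0,0,0.838]],
  ],
)

```text
t: 3.7
eef_pos: [635.7, 65.3, 199.6]
ee_rot: [-2.772, 1.564, 2.072]
force: [-3.2, 0.4, 2.4]
finger_gap: 20.9
```

>>> apply_moves(
  plan=[
    [0,[0,0,0],[0,0,0]],
    [0,[0,0,0],[0,0,0]],
    [0,[0,0,0],[0,0,0]],
    [0,[0,0,0],[0,0,0]],
    [0,[0,0,3],[0,0,0]],
    [0,[0,0,6],[0,0,0]],
    [0,[0,0,9],[0,0,0]],
  ],
)

```text
t: 4.4
eef_pos: [635.2, 65.2, 290.3]
ee_rot: [-2.655, 1.564, 2.188]
force: [-0.3, 1.0, 0.6]
finger_gap: 85.3
```

Run:
```python
from h import *
for n in('top','side'):
    im,d=grab(n,n+'1.png');C=cloud(n,d)
    cv2.imwrite('pics/%s1z.png'%n,cv2.resize(im[150:370,220:450],(800,600)) )
    D=np.hypot(C[...,0]-460,C[...,1]-94)<35; m=D&(abs(C[...,2]-90)<6); q=C[m]
    print(n,'bar',m.sum(),q.mean(0).round(1)); w,v=np.linalg.eigh(np.cov(q[:,:2].T)); print(np.degrees(np.arctan2(v[1,1],v[0,1])))
print(monitor.observe()['joints'])
```

```text
top bar 223 [460.5  94.3  89.4]
-136.89017335466002
side bar 183 [460.   94.7  89.1]
-137.48034262490717
[ 0.03155492  0.29955664  1.55144792  0.00588623  1.28253531 -0.10112376]
```

View pics/top1.png

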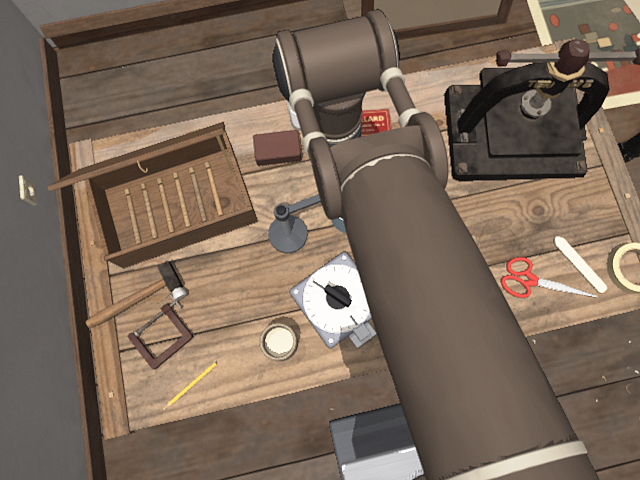

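>>> apply_moves(
  plan=[
    [0,[-3,0.5,0],[0,0,-0.14]],
    [0,[-6,1,0],[0,0,-0.28]],
    [0,[-9,1.5,0],[0,0,-0.42]],
    [0,[-12,2,0],[0,0,-0.56]],
    [0,[-15,2.5,-2],[0,0,-0.7]],
    [0,[-17.5,2.95,-5],[0,0,-0.84]],
    [0,[-17.5,2.95,-9],[0,0,-0.95]],
    [0,[-17.5,2.95,-12],[0,0,-0.95]],
  ],
)

```text
t: 5.3
eef_pos: [461.3, 94.9, 173.5]
ee_rot: [1.989, 1.562, -0.403]
force: [0.8, -0.1, 0.5]
finger_gap: 85.2
```

Run:
```python
from h import *
s=monitor.observe();print(s['joints'],s['eef_pos'])
from scipy.spatial.transform import Rotation as Ro
R=Ro.from_euler('xyz',s['ee_rot']).as_matrix();print(R.round(3), np.degrees(np.arctan2(R[1,1],R[0,1])))
```

```text
[ 0.11301259  0.10133072  2.05633492 -0.00494237  0.97670874  0.9364154 ] [461.2703542   94.90216212 173.50983179]
[[ 0.008  0.682 -0.732]
 [-0.003 -0.732 -0.682]
 [-1.     0.008 -0.003]] -47.0205762000704
```

Aligned. Descend to z≈79 and grip.

>>> apply_moves(
  plan=[
    [0,[-0.1,0,-3],[0,0,0]],
    [0,[-0.1,0,-6],[0,0,0]],
    [0,[-0.1,0,-8],[0,0,0]],
    [0,[-0.1,0,-9.5],[0,0,0]],
    [0.5,[-0.1,0,-9.5],[0,0,0]],
    [1,[-0.1,0,-9.5],[0,0,0]],
    [1,[-0.1,0,-9.5],[0,0,0]],
    [1,[-0.1,0,-9.5],[0,0,0]],
  ],
)

```text
t: 6.1
eef_pos: [461.2, 95.0, 79.6]
ee_rot: [2.101, 1.56, -0.29]
force: [-0.6, -1.0, 0.8]
finger_gap: 28.4
```

>>> apply_moves(
  plan=[
    [1,[0,0,0],[0,0,0]],
    [1,[0,0,0],[0,0,0]],
    [1,[0,0,0],[0,0,0]],
    [1,[0,0,0],[0,0,0]],
  ],
)

```text
t: 6.5
eef_pos: [461.6, 95.1, 80.4]
ee_rot: [2.135, 1.56, -0.257]
force: [-1.1, 0.5, 6.3]
finger_gap: 13.1
```

>>> apply_moves(
  plan=[
    [1,[0,0,0],[0,0,0.13]],
    [1,[0,0,0],[0,0,0.26]],
    [1,[0,0,0],[0,0,0.39]],
    [1,[0,0,0],[0,0,0.52]],
    [1,[0,0,0],[0,0,0.65]],
    [1,[0,0,0],[0,0,0.78]],
    [1,[0,0,0],[0,0,0.91]],
    [1,[0,0,0],[0,0,1.04]],
  ],
)

```text
t: 7.3
eef_pos: [459.9, 95.6, 80.4]
ee_rot: [2.517, 1.561, 1.169]
force: [-4.5, 2.1, 4.8]
finger_gap: 13.2
```

>>> apply_moves(
  plan=[
    [1,[0,0,0],[0,0,0.13]],
    [1,[0,0,0],[0,0,0.26]],
    [1,[0,0,0],[0,0,0.39]],
    [1,[0,0,0],[0,0,0.52]],
    [1,[0,0,0],[0,0,0.65]],
    [1,[0,0,0],[0,0,0.78]],
    [1,[0,0,0],[0,0,0.91]],
    [1,[0,0,0],[0,0,1.04]],
  ],
)

```text
t: 8.1
eef_pos: [458.5, 94.5, 80.4]
ee_rot: [2.922, 1.561, 2.621]
force: [-3.7, -4.5, 5.6]
finger_gap: 13.0
```

```bash
cat > yaw.py <<'E'
from h import *
from scipy.spatial.transform import Rotation as Ro
s=monitor.observe();print(s['joints'].round(3),s['eef_pos'].round(1),s['force'].round(1),s['moment'].round(2))
R=Ro.from_euler('xyz',s['ee_rot']).as_matrix();print('tilt',R[:,0].round(3),'jaw', np.degrees(np.arctan2(R[1,1],R[0,1])))
E
python3 yaw.py
```

```text
[ 0.106  0.263  2.101  0.008  0.785 -1.169] [458.5  94.5  80.4] [-3.7 -4.5  5.6] [-0.77  0.55 -0.09]
tilt [-0.009  0.005 -1.   ] jaw 72.75315972268302
```

>>> apply_moves(
  plan=[
    [1,[0.1,0,0],[0,0,0.13]],
    [1,[0.1,0,0],[0,0,0.26]],
    [1,[0.1,0.05,0],[0,0,0.39]],
    [1,[0.1,0.05,0],[0,0,0.52]],
    [1,[0.1,0.05,0],[0,0,0.65]],
    [1,[0.1,0.05,0],[0,0,0.696]],
    [1,[0.1,0.05,0],[0,0,0.696]],
  ],
)

```text
t: 8.8
eef_pos: [458.6, 93.3, 80.4]
ee_rot: [3.136, 1.557, -2.75]
force: [-2.5, -6.6, 5.8]
finger_gap: 12.9
```

>>> apply_moves(
  plan=[
    [0,[0,0,0],[0,0,0]],
    [0,[0,0,0],[0,0,0]],
    [0,[0,0,0],[0,0,0]],
    [0,[0,0,0],[0,0,0]],
    [0,[0,0,4],[0,0,0]],
    [0,[0,0,8],[0,0,0]],
    [0,[0,0,12],[0,0,0]],
    [0,[0,0,15],[0,0,0]],
  ],
)

```text
t: 9.6
eef_pos: [459.5, 93.6, 233.1]
ee_rot: [-3.076, 1.561, -2.678]
force: [-0.1, -0.2, 0.7]
finger_gap: 85.9
```

```bash
python3 yaw.py
python3 - <<'E'
from h import *
out=[]
for n in('top','side'):
    im,d=grab(n,n+'2.png');u,v=map(int,proj(n,np.array([460,94.5,42]))); out.append(cv2.resize(im[v-50:v+50,u-50:u+50],(400,400),interpolation=cv2.INTER_CUBIC)); print(u-50,v-50)
cv2.imwrite('pics/k2.png',np.hstack(out))
E
```

```text
[ 0.11   0.028  1.999 -0.004  1.124 -1.856] [459.5  93.6 233.1] [-0.1 -0.2  0.7] [-0.    0.02  0.  ]
tilt [-0.009 -0.005 -1.   ] jaw 112.78613528357165
286 248
312 231
```

View pics/k2.png

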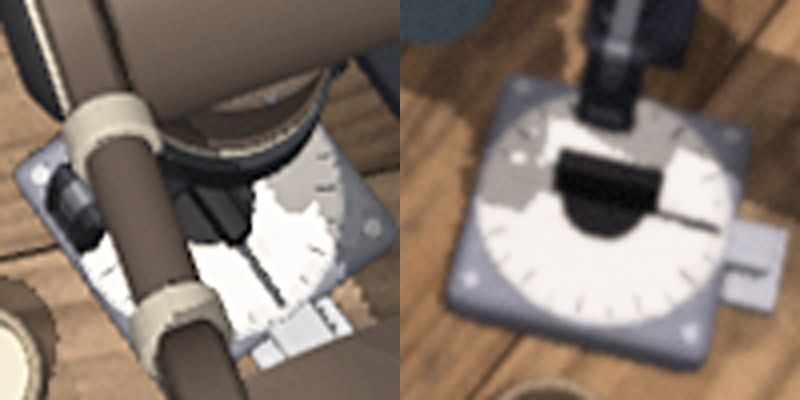

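>>> apply_moves(
  plan=[
    [0,[0,-2,4],[0,0,-0.12]],
    [0,[0,-6,6],[0,0,-0.24]],
    [0,[0,-10,6],[0,0,-0.36]],
    [0,[0,-14,6],[0,0,-0.48]],
    [0,[0,-18,6],[0,0,-0.6]],
    [0,[0,-22,6],[0,0,-0.72]],
    [0,[0,-26,6],[0,0,-0.84]],
    [0,[0,-30,6],[0,0,-0.96]],
  ],
)

```text
t: 10.5
eef_pos: [461.7, -207.3, 294.3]
ee_rot: [-2.559, 1.566, -3.127]
force: [0.5, 0.4, -0.4]
finger_gap: 85.6
```

```bash
python3 yaw.py
python3 - <<'E'
from h import *
out=[]
for n in('top','side'):
    im,d=grab(n,n+'3.png');C=cloud(n,d);u,v=map(int,proj(n,np.array([460,94.5,42]))); out.append(cv2.resize(im[v-50:v+50,u-50:u+50],(400,400),interpolation=cv2.INTER_CUBIC)); print(u-50,v-50)
    D=np.hypot(C[...,0]-460,C[...,1]-94)<35; m=D&(abs(C[...,2]-90)<6); q=C[m]
    w,v=np.linalg.eigh(np.cov(q[:,:2].T)); print(n,'bar',m.sum(),q.mean(0).round(1),np.degrees(np.arctan2(v[1,1],v[0,1])))
    # dial ellipse -> centre via white mask
    g=cv2.cvtColor(im,cv2.COLOR_BGR2HSV); w=((g[...,1]<50)&(g[...,2]>120)&(np.hypot(C[...,0]-460,C[...,1]-94)<68.5)&(abs(C[...,2]-42)<8)).astype(np.uint8)
    w=cv2.morphologyEx(w,cv2.MORPH_CLOSE,np.ones((5,5)))
    c=max(cv2.findContours(w,0,1)[0],key=cv2.contourArea); h=cv2.convexHull(c)[:,0]; pts=np.float32([ray(n,*p,42)[:2] for p in h]); print('dial',cv2.fitEllipse(pts))
    # polar dark sampling around zero side
    c0=np.array([460.4,94.5])
    gray=cv2.cvtColor(im,cv2.COLOR_BGR2GRAY)
    for r in (40,46,52,56,60,63):
        a=np.radians(np.arange(-180,-135,.5)); uv=np.float32([proj(n,np.array([c0[0]+r*np.cos(t),c0[1]+r*np.sin(t),43])) for t in a])
        s=cv2.remap(gray,uv[None,:,0],uv[None,:,1],cv2.INTER_LINEAR)[0].astype(float); k=np.clip(s.max()*.85-s,0,None); print(r,s.min(),np.degrees((a*k).sum()/k.sum()).round(1),(k>k.max()/2).sum()*.5, np.degrees(a[s.argmin()]))
cv2.imwrite('pics/k3.png',np.hstack(out))
E
```

```text
[-0.507  0.039  1.858 -0.003  1.249 -1.509] [ 461.7 -207.3  294.3] [ 0.5  0.4 -0.4] [-0.03  0.01 -0.02]
tilt [-0.005 -0.    -1.   ] jaw 57.49669128427797
286 248
top bar 223 [460.1  94.4  89.4] -157.42513585777795
dial ((459.87469482421875, 94.09625244140625), (136.31582641601562, 136.6888885498047), 83.33792877197266)
40 90.0 -154.7 6.0 -155.0
46 80.0 -155.0 5.5 -153.5
52 80.0 -155.9 4.0 -155.5
56 96.0 -155.3 4.5 -155.5
60 93.0 -156.1 3.5 -156.5
63 128.0 -156.2 3.0 -156.5
312 231
side bar 184 [460.   94.8  89.5] -157.34265171194772
dial ((459.66094970703125, 94.6158447265625), (136.57435607910156, 138.26197814941406), 23.841407775878906)
40 130.0 -154.2 6.0 -154.5
46 107.0 -155.7 6.0 -156.0
52 106.0 -156.0 5.5 -156.5
56 105.0 -156.0 5.5 -156.0
60 122.0 -156.4 5.0 -157.0
63 153.0 -156.9 3.5 -156.5
```

View pics/k3.png

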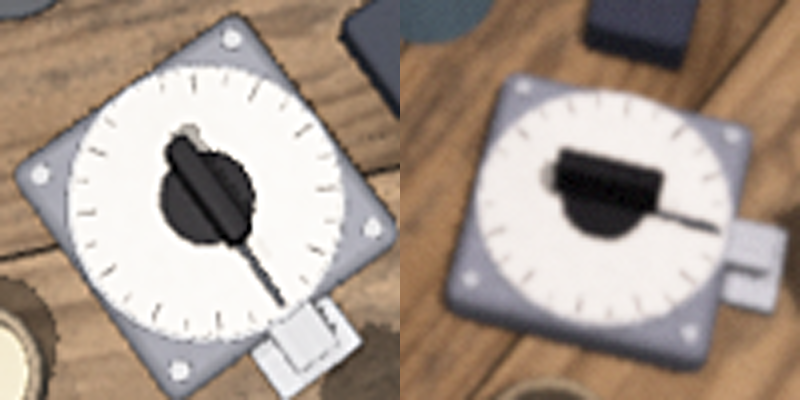

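Run:
```python
from h import *
c0=np.array([459.8,94.4])
def prof(f,n,r,a,z):
    g=cv2.cvtColor(cv2.imread('pics/'+f),cv2.COLOR_BGR2GRAY)
    uv=np.float32([proj(n,np.array([c0[0]+r*np.cos(t),c0[1]+r*np.sin(t),z])) for t in a])
    return cv2.remap(g,uv[None,:,0],uv[None,:,1],cv2.INTER_LINEAR)[0].astype(float)
a=np.radians(np.arange(-172,-142,.25))
for f,n in(('top0.png','top'),('side0.png','side'),('top3.png','top'),('side3.png','side')):
    for z in (42,) if '0' in f else (42,46,50):
        o=[]
        for r in(50,53,56,59,62):
            s=prof(f,n,r,a,z);k=np.clip(.8*np.median(s)-s,0,None); o.append((np.degrees((a*k).sum()/k.sum()).round(1),int(s.min()),(k>k.max()/2).sum()*.25))
        print(f,z,o)
# minor ticks: fold angles with fine period
A=np.radians(np.arange(-180,180,.25))
for f,n in(('top3.png','top'),('side3.png','side')):
    s=sum(prof(f,n,r,A,42) for r in(60,61,62,63))/4; k=np.clip(np.median(s)-s-8,0,None); m=abs((np.degrees(A)+157+180)%360-180)>12
    pk=[np.degrees(A[i]) for i in range(1,len(A)-1) if m[i] and k[i]>8 and k[i]>=k[i-1] and k[i]>k[i+1] and k[i]==k[max(0,i-16):i+17].max()]
    print(n,np.round(pk,1))
```

```text
top0.png 42 [(np.float64(-155.7), 100, np.float64(4.0)), (np.float64(-155.5), 88, np.float64(3.75)), (np.float64(-156.0), 105, np.float64(2.75)), (np.float64(-155.9), 87, np.float64(3.0)), (np.float64(-156.0), 112, np.float64(2.5))]
side0.png 42 [(np.float64(-156.4), 136, np.float64(3.25)), (np.float64(-156.3), 141, np.float64(3.5)), (np.float64(-156.5), 149, np.float64(3.75)), (np.float64(-156.5), 142, np.float64(2.75)), (np.float64(-156.5), 150, np.float64(2.5))]
top3.png 42 [(np.float64(-155.4), 96, np.float64(4.5)), (np.float64(-155.5), 98, np.float64(4.0)), (np.float64(-155.2), 94, np.float64(4.0)), (np.float64(-155.9), 86, np.float64(3.0)), (np.float64(-155.9), 112, np.float64(2.5))]
top3.png 46 [(np.float64(-155.8), 96, np.float64(4.5)), (np.float64(-155.9), 97, np.float64(4.0)), (np.float64(-155.5), 95, np.float64(4.25)), (np.float64(-156.2), 83, np.float64(2.75)), (np.float64(-156.3), 105, np.float64(2.5))]Traceback (most recent call last):
  File "<stdin>", line 12, in <module>
  File "<stdin>", line 5, in prof
  File "h.py", line 15, in proj
    p=P(n); c=p['world_to_cam']@np.append(w,1); return p['fx']*c[0]/-c[2]+p['cx'], -p['fy']*c[1]/-c[2]+p['cy']
  File "h.py", line 7, in P
    def P(n): return viewer.camera_params(n)
                     ~~~~~~~~~~~~~~~~~~~~^^^
ValueError: time passes only in moves, steps and waits
```

```bash
sed -i 's/^def P(n).*/import functools\n@functools.lru_cache\ndef P(n): return viewer.camera_params(n)/' h.py
python3 - <<'E'
from h import *
c0=np.array([459.8,94.4])
def prof(f,n,r,a,z):
    g=cv2.cvtColor(cv2.imread('pics/'+f),cv2.COLOR_BGR2GRAY)
    uv=np.float32([proj(n,np.array([c0[0]+r*np.cos(t),c0[1]+r*np.sin(t),z])) for t in a])
    return cv2.remap(g,uv[None,:,0],uv[None,:,1],cv2.INTER_LINEAR)[0].astype(float)
a=np.radians(np.arange(-172,-142,.25))
for f,n in(('side0.png','side'),('top3.png','top'),('side3.png','side')):
    for z in (42,46,50):
        o=[]
        for r in(34,38,42,46,50,54,58,62):
            s=prof(f,n,r,a,z);k=np.clip(.8*np.median(s)-s,0,None); o.append((float(np.degrees((a*k).sum()/k.sum()).round(1)),float((k>k.max()/2).sum()*.25)))
        print(f,z,o)
E
```

```text
side0.png 42 [(nan, 0.0), (nan, 0.0), (nan, 0.0), (-156.3, 4.5), (-156.4, 3.25), (-156.4, 3.75), (-156.5, 3.25), (-156.5, 2.5)]
side0.png 46 [(nan, 0.0), (nan, 0.0), (nan, 0.0), (-158.6, 4.5), (-158.4, 3.25), (-158.3, 4.0), (-158.2, 3.25), (-158.1, 2.5)]
side0.png 50 [(nan, 0.0), (nan, 0.0), (nan, 0.0), (-160.8, 4.25), (-160.5, 3.25), (-160.2, 3.75), (-160.0, 3.25), (-159.8, 2.5)]
top3.png 42 [(-153.5, 5.25), (-154.0, 5.75), (-154.8, 5.0), (-154.6, 5.5), (-155.4, 4.5), (-155.3, 4.0), (-155.8, 2.75), (-155.9, 2.5)]
top3.png 46 [(-154.2, 5.25), (-154.5, 5.5), (-155.4, 4.75), (-155.1, 5.5), (-155.8, 4.5), (-155.8, 4.25), (-156.2, 3.0), (-156.3, 2.5)]
top3.png 50 [(-154.9, 5.5), (-155.0, 5.25), (-155.9, 4.5), (-155.5, 5.25), (-156.1, 4.5), (-156.2, 4.0), (-156.5, 3.0), (-156.6, 2.5)]
side3.png 42 [(-153.0, 6.0), (-153.1, 4.25), (-154.1, 5.5), (-155.1, 5.25), (-155.4, 5.25), (-155.3, 4.75), (-155.6, 4.5), (-156.2, 3.0)]
side3.png 46 [(-156.1, 6.0), (-155.8, 4.25), (-156.6, 5.5), (-157.3, 5.0), (-157.5, 5.25), (-157.2, 5.0), (-157.4, 4.5), (-157.9, 2.75)]
side3.png 50 [(-159.1, 6.0), (-158.6, 4.5), (-159.0, 5.75), (-159.6, 5.25), (-159.5, 5.25), (-159.2, 5.0), (-159.2, 4.5), (-159.6, 2.75)]<stdin>:12: RuntimeWarning: invalid value encountered in scalar divide
```

```bash
cat > meas.py <<'E'
from h import *
import sys
k=sys.argv[1]; hx,hy=float(sys.argv[2]),float(sys.argv[3])
for n in('top','side'):
    if k=='3': C=None
    im,d=grab(n,n+k+'.png'); C=cloud(n,d)
    m=(C[...,2]>208)&(C[...,2]<222)&(np.hypot(C[...,0]-hx,C[...,1]-hy)<25); h=C[m].mean(0)
    m=(C[...,2]>172)&(C[...,2]<182)&(np.hypot(C[...,0]-622,C[...,1]-164)<20); p=C[m].mean(0)
    g=h-p; L=p[:2]+g[:2]/np.hypot(*g[:2])*180
    m=(C[...,2]>150)&(C[...,2]<172)&(np.hypot(*(C[...,:2]-L).transpose(2,0,1))<62); f=C[m][:,:2].astype(np.float32)
    e=cv2.fitEllipse(cv2.convexHull(f)) if len(f)>50 else None
    print(n,'handle',h.round(1),'cap',p.round(1),'ang',np.degrees(np.arctan2(g[1],g[0])).round(1),'lens exp',L.round(1),'lens seen',len(f),f.mean(0).round(1),e)
E
python3 meas.py 4 635 65
```

```text
top handle [636.5  65.4 216.9] cap [621.9 163.7 177.5] ang -81.5 lens exp [648.5 -14.3] lens seen 2702 [649.1 -13. ] ((649.5422973632812, -12.300405502319336), (111.35710906982422, 116.30369567871094), 16.8375301361084)
side handle [637.   66.4 216.6] cap [622.4 164.2 177.2] ang -81.5 lens exp [649.1 -13.8] lens seen 1743 [648.7 -14.4] ((650.06298828125, -12.999312400817871), (111.0549087524414, 116.3185806274414), 16.650632858276367)
```

>>> apply_moves(
  plan=[
    [0,[2,3.4,0],[0,0,-0.11]],
    [0,[4.5,6.8,0],[0,0,-0.22]],
    [0,[6.5,10.2,0],[0,0,-0.33]],
    [0,[9,13.6,0],[0,0,-0.44]],
    [0,[11,17,0],[0,0,-0.55]],
    [0,[13.5,20.5,0],[0,0,-0.66]],
    [0,[15.5,24,0],[0,0,-0.77]],
    [0,[17.5,27.3,0],[0,0,-0.855]],
  ],
)

```text
t: 11.5
eef_pos: [636.3, 70.6, 293.3]
ee_rot: [-2.557, 1.563, 2.307]
force: [0.6, -1.2, -0.1]
finger_gap: 85.2
```

```bash
python3 yaw.py
```

```text
[ 0.04   0.305  1.549  0.006  1.292 -0.114] [636.3  70.6 293.3] [ 0.6 -1.2 -0.1] [-0.01 -0.07 -0.02]
tilt [-0.005  0.005 -1.   ] jaw 8.711199542829322
```

>>> apply_moves(
  plan=[
    [0,[0,-0.5,-2],[0,0,0]],
    [0,[0,-0.5,-5],[0,0,0]],
    [0,[0,-0.5,-7.5],[0,0,0]],
    [0,[0,-0.5,-9.6],[0,0,0]],
    [0.5,[0,-0.5,-9.6],[0,0,0]],
    [1,[0,-0.5,-9.6],[0,0,0]],
    [1,[0,-0.5,-9.6],[0,0,0]],
    [1,[0,-0.5,-9.6],[0,0,0]],
  ],
)

```text
t: 12.3
eef_pos: [637.3, 66.0, 199.3]
ee_rot: [-3.006, 1.565, 1.859]
force: [0.8, -0.5, 0.8]
finger_gap: 28.4
```

>>> apply_moves(
  plan=[
    [1,[0,0,0],[0,0,0]],
    [1,[0,0,0],[0,0,0]],
    [1,[0,0,0],[0,0,0]],
    [1,[0,0,0],[0,0,0]],
  ],
)

```text
t: 12.7
eef_pos: [637.6, 65.9, 199.8]
ee_rot: [-3.118, 1.565, 1.747]
force: [0.2, 0.4, -0.1]
finger_gap: 20.7
```

>>> apply_moves(
  plan=[
    [1,[-1.04,-0.1,0],[0,0,-0.105]],
    [1,[-2.09,-0.09,0],[0,0,-0.21]],
    [1,[-3.13,0.03,0],[0,0,-0.314]],
    [1,[-4.15,0.25,0],[0,0,-0.42]],
    [1,[-5.15,0.59,0],[0,0,-0.524]],
    [1,[-6.1,1.02,0],[0,0,-0.628]],
    [1,[-7.0,1.55,0],[0,0,-0.733]],
    [1,[-7.84,2.17,0],[0,0,-0.838]],
  ],
)

```text
t: 13.5
eef_pos: [559.8, 87.5, 199.8]
ee_rot: [2.883, 1.563, 0.621]
force: [4.9, 0.5, -4.9]
finger_gap: 20.4
```

>>> apply_moves(
  plan=[
    [1,[-0.9,0.83,0],[0,0,-0.122]],
    [1,[-1.69,1.76,0],[0,0,-0.244]],
    [1,[-2.36,2.78,0],[0,0,-0.366]],
    [1,[-2.87,3.81,0],[0,0,-0.48]],
    [1,[-2.9,3.81,0],[0,0,-0.48]],
    [1,[-2.9,3.81,0],[0,0,-0.48]],
  ],
)

```text
t: 14.1
eef_pos: [531.6, 125.8, 199.7]
ee_rot: [2.962, 1.561, 0.222]
force: [3.6, 0.8, -5.3]
finger_gap: 20.7
```

```bash
python3 yaw.py
python3 - <<'E'
from h import *
for n in('top','side'):
    im,d=grab(n,n+'5.png'); C=cloud(n,d)
    m=(C[...,2]>150)&(C[...,2]<172)&(np.hypot(C[...,0]-458,C[...,1]-94)<75); f=C[m][:,:2].astype(np.float32); print(n,len(f),f.mean(0),cv2.fitEllipse(cv2.convexHull(f)))
E
```

```text
[1.520e-01 2.080e-01 1.871e+00 1.000e-03 1.053e+00 1.321e+00] [531.6 125.8 199.7] [ 3.6  0.8 -5.3] [ 0.39 -0.41 -0.28]
tilt [ 0.009  0.002 -1.   ] jaw -66.97417917503168
top 84 [514.9964  117.77352] ((515.9338989257812, 112.79444122314453), (17.91874885559082, 40.89807891845703), 179.7308349609375)
side 2410 [457.30975  96.75829] ((461.533203125, 96.9790267944336), (110.58243560791016, 126.36396789550781), 113.02310180664062)
```

View pics/side5.png

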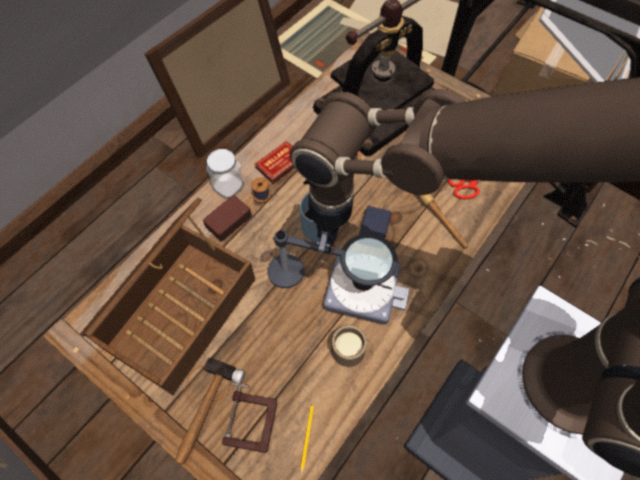

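>>> apply_moves(
  plan=[
    [0,[0,0,0],[0,0,0]],
    [0,[0,0,0],[0,0,0]],
    [0,[0,0,0],[0,0,0]],
    [0,[0,0,0],[0,0,0]],
    [0,[0,0,3],[0,0,0]],
    [0,[0,0,6],[0,0,0]],
    [0,[0,0,9],[0,0,0]],
  ],
)

```text
t: 14.9
eef_pos: [531.2, 125.6, 290.6]
ee_rot: [2.975, 1.562, 0.234]
force: [0.5, 0.2, -0.2]
finger_gap: 85.4
```

>>> apply_moves(
  plan=[
    [0,[0,-4,2],[0,0,0]],
    [0,[0,-8,2],[0,0,0]],
    [0,[0,-12,2],[0,0,0]],
    [0,[0,-16,2],[0,0,0]],
    [0,[0,-20,2],[0,0,0]],
    [0,[0,-24,2],[0,0,0]],
    [0,[0,-28,2],[0,0,0]],
    [0,[0,-32,2],[0,0,0]],
  ],
)

```text
t: 15.7
eef_pos: [530.8, -196.1, 311.0]
ee_rot: [2.962, 1.562, 0.222]
force: [0.8, -0.4, -0.5]
finger_gap: 85.3
```

```bash
python3 meas.py 6 531 125
python3 - <<'E'
import cv2,numpy as np
a=cv2.imread('pics/top6.png')[170:370,240:440];b=cv2.imread('pics/side6.png')[180:380,260:460]
cv2.imwrite('pics/f6.png',np.hstack([cv2.resize(x,(400,400),interpolation=cv2.INTER_CUBIC) for x in(a,b)]))
E
```

```text
top handle [529.6 125.7 217.2] cap [622.3 163.6 177.2] ang -157.8 lens exp [455.7  95.5] lens seen 3164 [456.3  95.6] ((457.7373046875, 95.6497802734375), (111.02214050292969, 115.18663787841797), 109.29147338867188)
side handle [529.4 126.8 216.6] cap [621.7 164.1 176.5] ang -157.9 lens exp [454.9  96.6] lens seen 2364 [456.2  96.2] ((457.8349914550781, 95.11144256591797), (111.76356506347656, 115.37522888183594), 98.7583999633789)
```

View pics/f6.png

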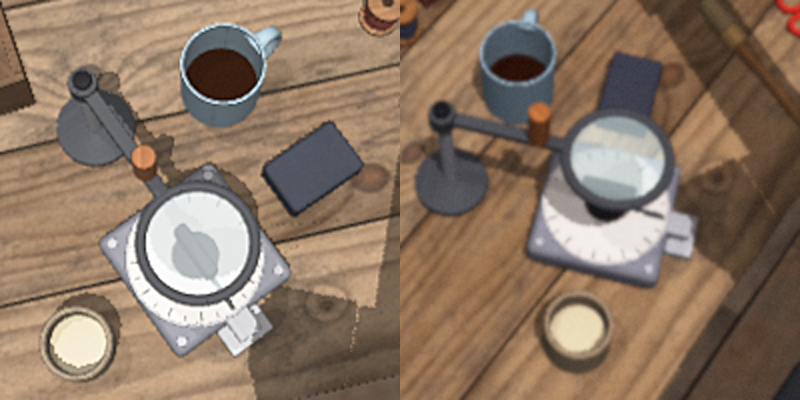

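```bash
python3 -c "
from plant import ctrl;print(ctrl.close_job())"
```

```text
the job is handed in; nothing more can be done
None
```

The job is done and handed in at about 16 s of the allowed 72 s. I swung the lens about 49° aside by its handle, turned the knob about 159° counter-clockwise to zero, and swung the lens back over the dial. The arm then backed off with the gripper open.

- **Pointer:** it lies on the broad zero mark. Comparing pointer and mark directly in both views puts it within about 1° (about 1 mm at the tip; the mark is 5 mm wide). The bar grip's direction in the depth data suggested about 1.2° off the other way, which is still on the mark. I left it as it was.
- **Lens:** its centre is about 4 mm from the dial's centre. About 3 mm of that is along the arm, which swinging cannot correct. The rest is about 1° of swing, and I did not correct it.
- **Pot, mug and weight:** the pot and mug show at the same pixels as at the start. The weight was partly hidden by the lens at the start, so I could not compare it exactly, but the arm never came down near it. The tool force readings at the end of each move stayed under 10 N.

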